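Free the cam follower from its nest and hold it tipped for inspection

TASK

Swing the brake lever round to its last notch, against the stop, so its nose clears the brass cam follower, then press the ribbed release button fully down so the locating pin draws back. Then draw the cam follower out of its nest, tip it over to lean about 45 degrees from upright (foot still the lower end, any direction) and keep holding it still and well raised, with its foot at least 10 cm above the granite: finish while holding it. Leave the other parts on the granite where they are.

Things in the scene. Friction and masses are not known exactly. Their poses are not given: they have to be found in the camera images.
- fixture: Grey painted fixture fixed on a granite plate (top at z = 0.03). Origin on its underside, z up; elsewhere and turned in each episode. Base 180 x 195 mm, 20 thick. In its own x, y (mm): nest bore (0, -55), lever pivot (0, 10), button (-85, -55). Nest block 60 x 60 mm, top 60 mm above the origin, with an upright round bore, 20 mm wide, 40 deep.
- lever (a joint): Brake lever, a flat steel bar on a vertical pivot, 68 to 78 mm above the fixture's underside; rad. Starts at 0 to 0.2, its nose over the follower's collar (clear above 0.5); last notch = stop at 0.9. Grows counter-clockwise seen from above: the handle sweeps towards the fixture's -x. Held by friction (about 2 N at the handle), stays where left.
- lever_grip (a point): Middle of the gripping length of the lever's handle: an upright ribbed black post, 16 mm in diameter, 105 mm from the pivot axis. The point lies 108 mm above the fixture's underside; the post goes 20 mm further up and 30 mm down to the bar.
- lever_pivot (a point): Point on the lever's vertical pivot axis, at the height of lever_grip, fixed to the fixture.
- button (a joint): Release button travel in m: 0 up, 0.008 fully down. Takes about 3 N, ends on a hard stop and stays down by itself. It draws the steel locating pin, which at the start reaches over the follower's collar, back by 14 mm.
- button_top (a point): Centre of the top face of the ribbed black release button (upright cylinder, 24 mm in diameter), 90 mm above the fixture's underside when up. It presses straight down. The box under it is 32 x 36 mm, its top 78 mm above the fixture's underside.
- follower: Loose brass cam follower, 0.24 to 0.39 kg, 105 mm tall, upright in the nest, its yaw free. Origin at its foot's centre, z up along it. From the foot: round shank, 18 mm wide, to 38 mm (all in the bore); collar, 40 mm wide, 38 to 44 mm, resting on the nest; neck 16 mm wide; square head 24 x 24 mm, 60 to 96 mm, sides along its x and y; steel roller on top.
- follower_foot (a point): Centre of the follower's foot, its lowest point when upright (the follower's origin).
- follower_grip (a point): Centre of the follower's square head where it can be gripped, 83 mm above its foot on its axis; beside the head all else on the fixture within 75 mm is at least 15 mm lower than this point.
- carriage: Bystander: blue lock carriage, 70 x 120 mm, 42 mm high, loose on the granite. Origin at the centre of its underside.
- stop_a: Bystander: grey rubber stop, round, 36 mm in diameter, 28 mm high, loose on the granite. Origin at the centre of its underside.
- stop_b: Bystander: a second rubber stop like stop_a.
- catch: Bystander: zinc-plated door catch, a bent strip 80 x 35 mm, 34 mm high, loose on the granite. Origin at the centre of its underside.

How it is judged (in metres and radians):
On the way, in this order (a step that is already met when the one before it is completed fails the run):
1. the brake lever is at its last notch (value of joint lever above 0.8 rad), for 0.2 s.
2. then the release button is pressed down (value of joint button above 0.006 m), for 0.1 s.
3. then the follower is drawn clear of its nest, held by the fingers (z of follower_foot in the frame of fixture above 0.065 m and contact force between the fingers and follower above 1 N), for 0.2 s.
At the end, for the whole second after the job is handed in: The fingers hold the follower still and nothing else carries it; its axis leans 45 degrees from vertical (32 to 58), foot lower, the foot at least 100 mm above the granite (z > 0.13); the lever is within 0.1 rad of its stop (joint above 0.8) and the button is down (above 6 of 8 mm) (value of joint lever above 0.8 rad and value of joint button above 0.006 m and height (world z) of follower_foot above 0.13 m and angle between follower's own z axis and vertical between 0.56 and 1.01 rad and contact force between the fingers and follower above 1 N and contact force between follower and fixture below 0.2 N and contact force between follower and carriage below 0.2 N and contact force between follower and stop_a below 0.2 N and contact force between follower and stop_b below 0.2 N and contact force between follower and catch below 0.2 N and linear speed of follower below 0.03 m/s and angular speed of follower below 0.3 rad/s); the arm keeps its last pose, push and grip.
It fails at once if the lock carriage is shifted by more than 30 mm (distance of carriage from where it was at the start of the episode above 0.03 m).
It fails at once if the first rubber stop is shifted by more than 30 mm (distance of stop_a from where it was at the start of the episode above 0.03 m).
It fails at once if the second rubber stop is shifted by more than 30 mm (distance of stop_b from where it was at the start of the episode above 0.03 m).
It fails at once if the door catch is shifted by more than 30 mm (distance of catch from where it was at the start of the episode above 0.03 m).
It also fails if it takes over 61 s, if anything falls off the work surface, if the arm or the gripper's body presses on something with over 40 N, if the wrist force passes 120 N, or if a joint passes its speed limit or range.

ROBOT

A 6-joint arm with a two-finger parallel gripper is mounted at the origin on the work surface. World frame = base frame: x ahead of the robot, y to its left, z up, the work surface at z = 0. Lengths are in m, angles in degrees, forces in N, time in s.
With the tool pointing down it reaches from about 0.3 to 0.775 m from the base axis. Payload 14.6 kg.
Tool frame: the origin (TCP) lies midway between the tips of the shut fingers; the grasp point (between the pads) lies 19 mm behind it; x points along the fingers, y is the direction in which the jaws open and shut, and the axes are right-handed (so a half turn about x gives the same grasp; the last joint's range is limited). The gripper opens to 94 mm and grips with 3 to 60 N. Pads are 16 mm wide; open, the fingers measure 119 mm over their backs; the gripper's body (75 mm by 177 mm) begins 78 mm behind the grasp point.
Start: joints at [-67.815, 17.183, 87.147, -0, 75.671, -3.816], TCP at [0.241, -0.494, 0.205] pointing down, gripper open.
Joint ranges: [-173.82, 173.82], [-45.26, 126.66], [13.44, 144.39], [-59.66, 239.66], [0, 175.72], [-146.38, 146.38]. Speed limits (degrees/s): [127.2, 127.2, 147.25, 180, 180, 180].

INTERFACE

Orientations are given as a 3x3 rotation matrix whose columns are the frame's x, y, z axes.
In Python, from bench import telemetry, eyes, job gives the robot as it stands. The module is installed in compiled form; this text tells all that it offers.
- The arm moves only by the tool jog_arm, never from a script. Its arguments are lists of equal length, an entry for each row: "grip": the gripper command: -1 is shut, 1 is fully open, values between are in proportion; "offset": the shift along the tool's x, y, z in cm, a list of three; "rotation": the turn, a rotation vector about the tool's x, y, z in degrees, a list of three. In form: {"grip": [grip, ...], "offset": [[tx, ty, tz], ...], "rotation": [[rx, ry, rz], ...]}. A call has 1 to 12 rows; each row is the pose to reach, as a shift and turn from the pose measured when the call began, along the tool's axes at that moment; what a row does not reach only later rows make up. A row lasts 1/8 s, in which the tool goes at most 62.5 mm and 10.7 degrees, less where a joint would pass 70% of its speed; a pose out of reach is approached as far as the arm can. A call with a gripper value outside its range is refused whole. The fingers move at their own pace and stop on an object; "force" is the grip in N (left out, the last holds). Time passes only in rows, so rows that repeat a pose let the fingers close. It gives the time, the measured TCP pose, the force and the opening at its end, in the units of the state.
- telemetry.get_state(): the state, without advancing time (a new reading comes with each control period).
- eyes.camera(name): name is "side" or "top" or "wrist"; returns a dict with "image" (384x512x3 uint8, blue, green, red), "fx", "fy", "cx", "cy" (pixels), "R" (3x3) and "t" (3): a world point X has camera coordinates R X + t. Camera axes: x right, y down, z forward; pixel columns grow to the right and rows downward; lengths in m; the calibration is good to about 2 mm. A picture is of the moment at which its call begins. There is no depth.
- job.sign_off(): hands the job in, once; it reports no verdict.
The state is a dict: "time": time; "qpos": joint angles; "qd": joint speeds; "tau": joint torques, N m; "tool_pos": TCP position; "eef_rot": TCP orientation; "ft_force": force on the tool from outside, world axes, zero at the start; "torque": the same for the moment, N m; "gripper_width": opening from 0.0 (shut) to 1.0 (fully open).
Only numpy, scipy, OpenCV 4.12 (cv2) and the standard library are available. Lean on these libraries where they do the work, as an engineer would, in place of code of your own. Each camera call takes 0.05 s, during which the arm holds its last target.

## Working session

There is one attempt and no reset: what is moved stays moved. The work goes in short steps, Python scripts to look and compute and a tool call to move; the robot and the scene stay as the last step left them, time stands still between calls to the robot, and variables do not carry over. Pictures are saved under pics/ and viewed, and the job is handed in when it is done.

Besides the shell and the picture viewer there is one more tool, called after "Emit:" as name(argument=value, ...), one argument or row to a line, values as JSON. jog_arm: Moves the arm, as the interface text tells. Its arguments: {"type":"object","properties":{"grip":{"type":"array"},"offset":{"type":"array"},"rotation":{"type":"array"},"force":{"type":"number"}},"required":["grip","offset","rotation"]}

```bash
mkdir -p pics; python3 - <<'E'
from bench import telemetry, eyes
import cv2
s=telemetry.get_state(); print(s)
for n in ("top","side","wrist"):
    c=eyes.camera(n); cv2.imwrite(f"pics/{n}0.png",c["image"]); print(n,c["fx"],c["fy"],c["cx"],c["cy"],c["R"],c["t"])
E
```

```text
{'time': 0.0, 'qpos': array([-6.78146690e+01,  1.72167295e+01,  8.71792267e+01, -5.06667771e-04,
        7.56691017e+01, -3.81672620e+00]), 'qd': array([ 0.08481325,  0.05937629, -0.0410126 ,  0.05704333, -0.10555452,
       -0.05410487]), 'tau': array([-3.34359411e-04, -5.31805050e+01, -3.52737665e+01,  7.08302949e-02,
        2.43679667e-02, -9.89232581e-05]), 'tool_pos': array([ 0.24101545, -0.49410194,  0.20488371]), 'eef_rot': array([[-4.36692462e-04,  4.38405142e-01, -8.98777359e-01],
       [ 1.04817579e-03, -8.98776750e-01, -4.38405355e-01],
       [-9.99999355e-01, -1.13352498e-03, -6.70366235e-05]]), 'ft_force': array([-0.47411331, -0.37528414, -0.91294441]), 'torque': array([ 0.0183867 ,  0.01066808, -0.01046809]), 'gripper_width': 0.9980127139009887}
top 443.03828909118573 443.03828909118573 249.04857350180038 194.4222526822428 [[ 0.02776363 -0.9995438   0.01189011]
 [-0.99139509 -0.02905561 -0.12763836]
 [ 0.12792561 -0.00824409 -0.9917495 ]] [0.04139284 0.62428423 0.90891875]
side 402.9733950259675 402.9733950259675 260.0120256648089 187.66554579042105 [[-0.90149728 -0.43216578  0.02313863]
 [-0.23616122  0.44642085 -0.86309693]
 [ 0.36267139 -0.78354398 -0.50450798]] [0.55281776 0.24607223 0.68614221]
wrist 264.86716117818213 264.86716117818213 255.96305818695734 190.08214799106068 [[ 4.37809983e-01 -8.99067144e-01 -8.30148445e-04]
 [-8.72453466e-01 -4.25072814e-01  2.41118339e-01]
 [-2.17134450e-01 -1.04839750e-01 -9.70495367e-01]] [-0.54991614 -0.02437657  0.38991007]
```

View pics/top0.png

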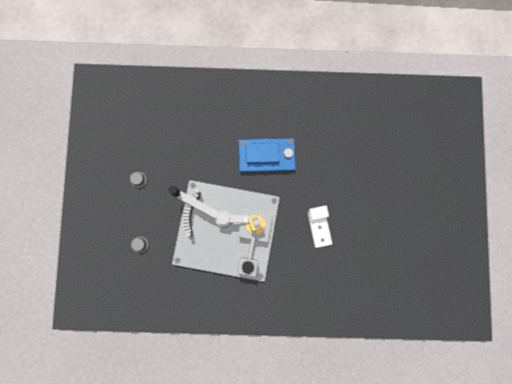

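View pics/side0.png

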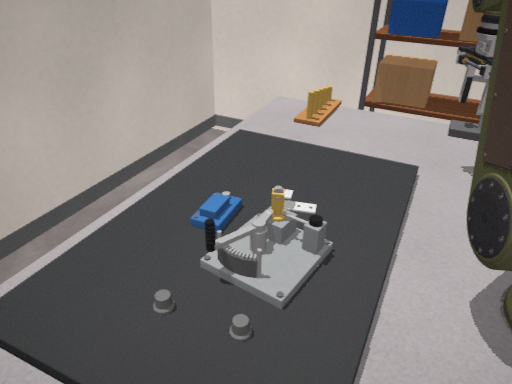

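View pics/wrist0.png

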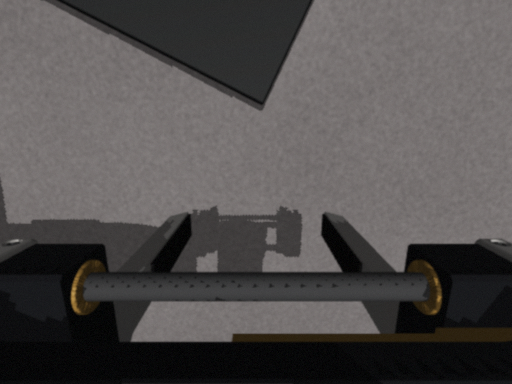

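The top view shows the handle post at about (174,191), the pivot at (224,218), the follower at (256,223) and the button at (247,268). The side view shows the handle at (210,235), the follower at (278,203) and the button at (316,220). I'll enlarge both.

```bash
python3 - <<'E'
import cv2
a=cv2.imread("pics/top0.png")[170:295,160:290]; cv2.imwrite("pics/top0z.png",cv2.resize(a,None,fx=4.6,fy=4.6,interpolation=2))
a=cv2.imread("pics/side0.png")[175:310,190:345]; cv2.imwrite("pics/side0z.png",cv2.resize(a,None,fx=4.4,fy=4.4,interpolation=2))
E
```

```text
(no output)
```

View pics/top0z.png

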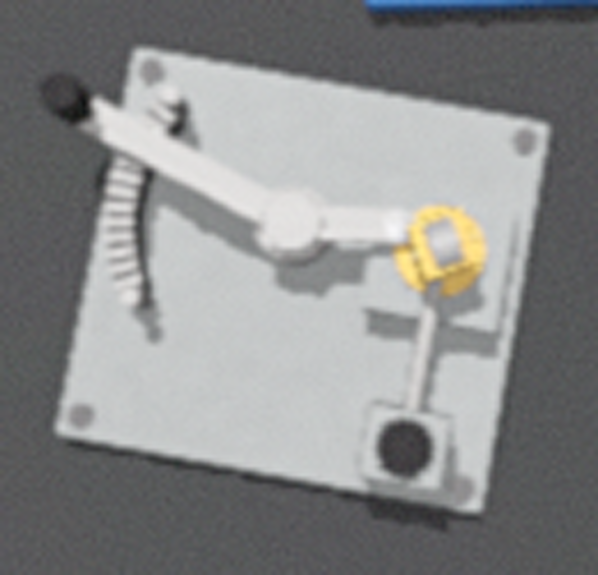

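View pics/side0z.png

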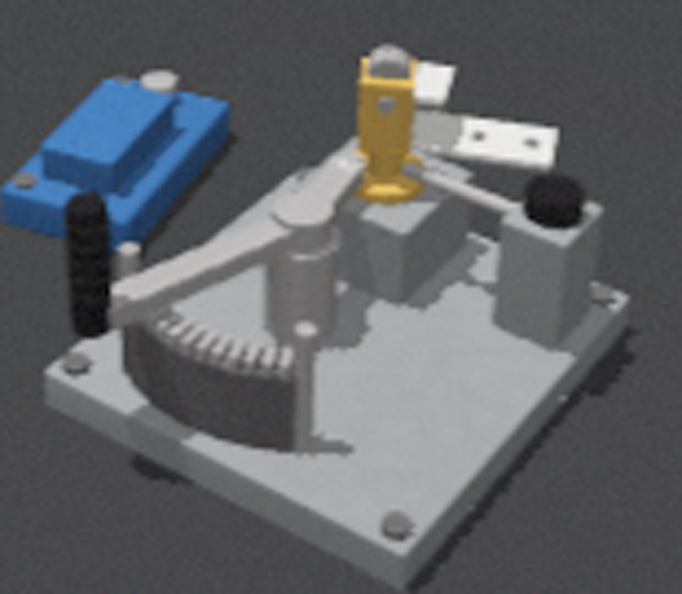

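```bash
cat > h.py <<'E'
import numpy as np, pickle, cv2
from scipy.optimize import least_squares
def P(c): return np.hstack([c["R"],np.array(c["t"]).reshape(3,1)])
def proj(c,X):
    p=np.array(c["R"])@np.array(X)+np.array(c["t"]); return np.array([c["fx"]*p[0]/p[2]+c["cx"],c["fy"]*p[1]/p[2]+c["cy"]])
def tri(obs):
    f=lambda X: np.concatenate([proj(c,X)-uv for c,uv in obs])
    r=least_squares(f,[0.45,0,0.1]); return r.x,r.fun
def onz(c,uv,z):
    d=np.array(c["R"]).T@np.array([(uv[0]-c["cx"])/c["fx"],(uv[1]-c["cy"])/c["fy"],1]); o=-np.array(c["R"]).T@np.array(c["t"])
    return o+d*(z-o[2])/d[2]
E
python3 - <<'E'
from h import *
from bench import eyes
T=eyes.camera("top");S=eyes.camera("side")
tz=lambda u,v:np.array([160+u/4.6,170+v/4.6]); sz=lambda u,v:np.array([190+u/4.4,175+v/4.4])
pts={"post":((67,97),(87,203)),"button":((404,442),(555,192)),"roller":((443,240),(390,62)),"pivot":((292,220),(307,203))}
for k,(a,b) in pts.items():
    X,r=tri([(T,tz(*a)),(S,sz(*b))]); print(k,X.round(4),r.round(1), onz(T,tz(*a),{"post":.158,"button":.12,"roller":.131,"pivot":.11}[k]).round(4))
for a in [(137,47),(549,122),(483,513),(57,434)]: print(onz(T,tz(*a),.05).round(4))
for n,z,uv in [("carr",.072,(266,155)),("stopa",.058,(138,180)),("stopb",.058,(139,245)),("catch",.04,(320,228))]: print(n,onz(T,uv,z).round(3))
E
```

```text
post [0.612  0.2008 0.1565] [-0.5 -1.1  1.   0.2] [0.6098 0.1996 0.158 ]
button [0.473  0.0581 0.1188] [ 0.1  0.4 -0.4 -0. ] [0.4738 0.0583 0.12  ]
roller [0.5561 0.045  0.1531] [ 0.   0.1 -0.1 -0. ] [0.5578 0.0445 0.131 ]
pivot [0.5652 0.1084 0.1146] [ 0.1  0.2 -0.2 -0. ] [0.5659 0.1088 0.11  ]
[0.6482 0.1859 0.05  ]
[ 0.6189 -0.005   0.05  ]
[0.4411 0.0213 0.05  ]
[0.4709 0.214  0.05  ]
carr [0.703 0.026 0.072]
stopa [0.644 0.294 0.058]
stopb [0.509 0.283 0.058]
catch [ 0.555 -0.093  0.04 ]
```

```bash
cat >> h.py <<'E'
from scipy.spatial.transform import Rotation as Ro
from bench import telemetry, eyes
def Rdown(yaw):
    a=np.radians(yaw); x=np.array([0,0,-1.]); y=np.array([np.cos(a),np.sin(a),0]); return np.column_stack([x,y,np.cross(x,y)])
def rel(pos,R):
    s=telemetry.get_state(); R0=s["eef_rot"]
    o=R0.T@(np.array(pos)-s["tool_pos"])*100; w=Ro.from_matrix(R0.T@R).as_rotvec(degrees=True)
    return o.round(2).tolist(), w.round(1).tolist()
E
python3 - <<'E'
from h import *
print(rel([.612,.2005,.25],Rdown(-27)))
c=eyes.camera("wrist"); s=telemetry.get_state()
print(s["eef_rot"].T@(-c["R"].T@c["t"]-s["tool_pos"]))
E
```

```text
([-4.45, -46.19, -63.8], [-37.0, -0.0, 0.0])
[-0.17880057  0.00031264 -0.07001457]
```

Emit:
jog_arm(
  grip=[1,1,1,1,1,1,1,1,1,1,1,1],
  offset=[
    [-4.5,0,0],
    [-4.5,-3,-4],
    [-4.5,-8,-10],
    [-4.5,-12,-16],
    [-4.5,-16,-22],
    [-4.5,-20,-28],
    [-4.5,-24,-34],
    [-4.5,-28,-39],
    [-4.5,-32,-45],
    [-4.5,-37,-51],
    [-4.5,-42,-58],
    [-4.5,-46.2,-63.8],
  ],
  rotation=[
    [0,0,0],
    [-3,0,0],
    [-7,0,0],
    [-11,0,0],
    [-15,0,0],
    [-18,0,0],
    [-22,0,0],
    [-25,0,0],
    [-28,0,0],
    [-31,0,0],
    [-34,0,0],
    [-37,0,0],
  ],
)

```text
time: 1.8
tool_pos: [0.56, 0.1027, 0.2505]
eef_rot: [[0.0, 0.892, -0.452], [0.0, -0.452, -0.892], [-1.0, 0.0, -0.0]]
ft_force: [0.9, -1.4, 0.5]
gripper_width: 1.001
```

```bash
python3 - <<'E'
from h import *
s=telemetry.get_state(); print(s["tool_pos"],s["time"],s["qpos"])
c=eyes.camera("wrist"); cv2.imwrite("pics/w1.png",c["image"])
print(rel([.612,.2005,.25],Rdown(-27)))
for n,p in dict(post=[.612,.2005,.158],button=[.472,.0578,.12],roller=[.556,.0445,.157]).items(): print(n,proj(c,p).round(0))
E
```

```text
[0.5600125  0.10266615 0.25051191] 1.8 [6.69566092e+00 1.79650489e+01 8.01383442e+01 1.51753605e-02
 8.18843567e+01 3.35851670e+01]
([-0.03, 0.38, -10.53], [0.4, -0.1, 0.1])
post [258.  80.]
button [210. 246.]
roller [276. 239.]
```

View pics/w1.png

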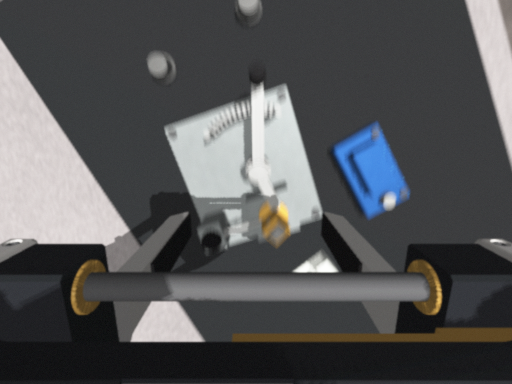

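The wrist view shows the post at about (258,72), the pivot at (258,172), the follower at (275,225) and the button at (211,240). The image looks motion-blurred, so I'll finish the approach and look again at rest.

Emit:
jog_arm(
  grip=[0.2,0.2,0.2,0.2,0.2],
  offset=[
    [0,0.2,-6],
    [0,0.3,-10.5],
    [0,0.3,-10.5],
    [0,0.3,-10.5],
    [0,0.3,-10.5],
  ],
  rotation=[
    [0,0,0],
    [0,0,0],
    [0,0,0],
    [0,0,0],
    [0,0,0],
  ],
)

```text
time: 2.48
tool_pos: [0.6111, 0.1995, 0.2502]
eef_rot: [[-0.0, 0.894, -0.448], [0.002, -0.448, -0.894], [-1.0, -0.001, -0.002]]
ft_force: [-0.3, 0.9, -0.5]
gripper_width: 0.603
```

```bash
python3 - <<'E'
from h import *
s=telemetry.get_state(); print(s["tool_pos"],s["time"],s["qd"].round(2))
c=eyes.camera("wrist"); cv2.imwrite("pics/w2.png",c["image"])
for n,p in dict(post=[.612,.2005,.158],pivot=[.5655,.1085,.11]).items(): print(n,proj(c,p).round(0))
a=c["image"][60:270,150:360]; cv2.imwrite("pics/w2z.png",cv2.resize(a,None,fx=2.8,fy=2.8,interpolation=2))
for n in ("top","side"):
    cv2.imwrite(f"pics/{n}2.png",eyes.camera(n)["image"])
E
```

```text
[0.61105504 0.19949035 0.25020134] 2.475 [-0.07 -0.06 -0.15 -0.01  0.15  0.05]
post [256. 191.]
pivot [256. 258.]
```

View pics/w2.png

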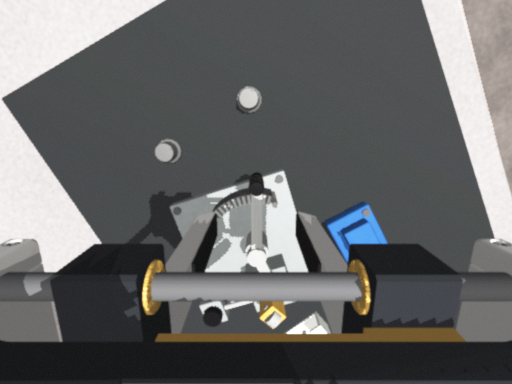

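View pics/side2.png

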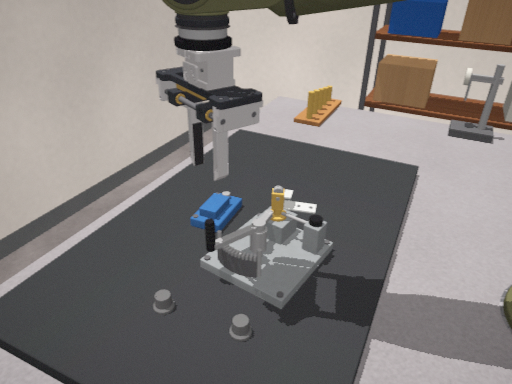

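View pics/w2z.png

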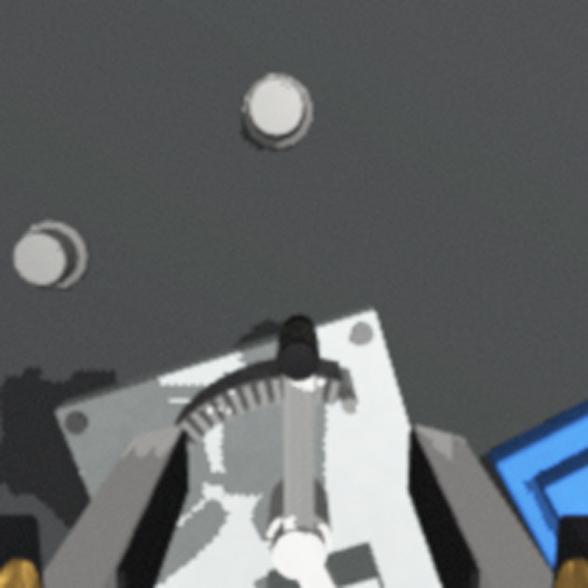

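```bash
python3 - <<'E'
from h import *
c=eyes.camera("wrist")
print((-c["R"].T@c["t"]).round(3))
for z in (.108,.138,.158): print(proj(c,[.612,.2005,z]).round(0),proj(c,[.6098,.1996,z]).round(0))
for z in (.11,.05): print(onz(c,(257,257),z))
print(onz(c,(256,181),.158))
E
```

```text
[0.643 0.262 0.429]
[256. 182.] [255. 183.]
[256. 187.] [255. 189.]
[256. 191.] [255. 193.]
[0.5675811  0.10914412 0.11      ]
[0.55346531 0.08046046 0.05      ]
[0.617026   0.21063938 0.158     ]
```

The enlarged view puts the post top at about (256,189), within 3 mm of the prediction, and centred between the jaws. Next I'll go down and grip the post lightly.

Emit:
jog_arm(
  grip=[0.2,0.2,0.2,0.2,-1,-1,-1,-1,-1,-1],
  offset=[
    [4,0,-0.2],
    [8,0,-0.2],
    [11,0,-0.2],
    [12.8,0,-0.2],
    [12.8,0,-0.2],
    [12.8,0,-0.2],
    [12.8,0,-0.2],
    [12.8,0,-0.2],
    [12.8,0,-0.2],
    [12.8,0,-0.2],
  ],
  rotation=[
    [0,0,0],
    [0,0,0],
    [0,0,0],
    [0,0,0],
    [0,0,0],
    [0,0,0],
    [0,0,0],
    [0,0,0],
    [0,0,0],
    [0,0,0],
  ],
  force=8,
)

```text
time: 3.92
tool_pos: [0.6123, 0.2021, 0.1226]
eef_rot: [[0.001, 0.894, -0.448], [0.002, -0.448, -0.894], [-1.0, -0.0, -0.002]]
ft_force: [-0.4, -1.0, 3.3]
gripper_width: 0.168
```

```bash
python3 - <<'E'
from h import *
s=telemetry.get_state(); print(s["tool_pos"],s["ft_force"],s["gripper_width"])
piv=np.array([.5660,.1086]); p=s["tool_pos"][:2]; d=p-piv; r=np.hypot(*d); a0=np.degrees(np.arctan2(d[1],d[0])); print(r,a0)
R0=s["eef_rot"]
for da in range(4,65,4):
    a=np.radians(a0+da); q=piv+r*np.array([np.cos(a),np.sin(a)]); o=R0.T@(np.r_[q,s["tool_pos"][2]]-s["tool_pos"])*100; print(da,o.round(2))
E
```

```text
[0.61225697 0.20210585 0.12259979] [-0.43683606 -0.98065166  3.30755422] 0.16753893180538204
0.10432187003717323 63.67858033193408
4 [ 0.   -0.73  0.03]
8 [ 0.   -1.45  0.11]
12 [ 0.   -2.17  0.24]
16 [-0.   -2.87  0.42]
20 [-0.   -3.56  0.65]
24 [-0.   -4.24  0.92]
28 [-0.   -4.89  1.24]
32 [-0.   -5.52  1.61]
36 [-0.   -6.12  2.02]
40 [-0.   -6.69  2.47]
44 [-0.   -7.23  2.96]
48 [-0.01 -7.74  3.49]
52 [-0.01 -8.2   4.05]
56 [-0.01 -8.63  4.64]
60 [-0.01 -9.01  5.26]
64 [-0.01 -9.35  5.9 ]
```

Emit:
jog_arm(
  grip=[-1,-1,-1,-1,-1,-1,-1,-1,-1,-1,-1],
  offset=[
    [0,-0.73,0.03],
    [0,-1.45,0.11],
    [0,-2.17,0.24],
    [0,-2.87,0.42],
    [0,-3.56,0.65],
    [0,-4.24,0.92],
    [0,-4.89,1.24],
    [0,-5.52,1.61],
    [0,-6.12,2.02],
    [0,-6.69,2.47],
    [0,-6.69,2.47],
  ],
  rotation=[
    [-4,0,0],
    [-8,0,0],
    [-12,0,0],
    [-16,0,0],
    [-20,0,0],
    [-24,0,0],
    [-28,0,0],
    [-32,0,0],
    [-36,0,0],
    [-40,0,0],
    [-40,0,0],
  ],
)

```text
time: 5.3
tool_pos: [0.5411, 0.2098, 0.1226]
eef_rot: [[0.0, 0.973, 0.231], [0.002, 0.231, -0.973], [-1.0, 0.001, -0.002]]
ft_force: [-1.7, -2.2, 0.4]
gripper_width: 0.164
```

```bash
python3 - <<'E'
from h import *
s=telemetry.get_state(); print(s["tool_pos"],s["ft_force"],s["gripper_width"])
piv=np.array([.5660,.1086]); p=s["tool_pos"][:2]; d=p-piv; r=np.hypot(*d); a0=np.degrees(np.arctan2(d[1],d[0])); print(r,a0)
R0=s["eef_rot"]; r=.1045
for da in range(2,24,2):
    a=np.radians(a0+da); q=piv+r*np.array([np.cos(a),np.sin(a)]); o=R0.T@(np.r_[q,s["tool_pos"][2]]-s["tool_pos"])*100; print(da,o.round(2))
E
```

```text
[0.54107151 0.20982578 0.12262728] [-1.72948966 -2.15909825  0.36199725] 0.16374223984596223
0.10425012424536063 103.83472197827535
2 [-0.   -0.36 -0.02]
4 [-0.   -0.73  0.01]
6 [-0.   -1.09  0.04]
8 [-0.   -1.45  0.09]
10 [-0.   -1.81  0.15]
12 [-0.   -2.17  0.22]
14 [-0.   -2.53  0.31]
16 [-0.   -2.88  0.4 ]
18 [-0.   -3.23  0.51]
20 [-0.   -3.57  0.63]
22 [-0.   -3.91  0.77]
```

Emit:
jog_arm(
  grip=[-1,-1,-1,-1,-1],
  offset=[
    [0,-0.36,0],
    [0,-0.73,0.01],
    [0,-1.09,0.04],
    [0,-1.09,0.04],
    [0,-1.09,0.04],
  ],
  rotation=[
    [-2,0,0],
    [-4,0,0],
    [-6,0,0],
    [-6,0,0],
    [-6,0,0],
  ],
)

```text
time: 5.92
tool_pos: [0.5323, 0.2068, 0.1227]
eef_rot: [[0.005, 0.943, 0.332], [0.002, 0.332, -0.943], [-1.0, 0.005, -0.001]]
ft_force: [16.7, 0.4, -6.4]
gripper_width: 0.244
```

The force rose to 17 N and the jaws were forced slightly open, so the lever is at its stop. I'll ease off, release and check.

Emit:
jog_arm(
  grip=[-1,-0.2,-0.2,-0.2,-0.2,-0.2,-0.2,-0.2],
  offset=[
    [0,0.3,0],
    [0,0.3,0],
    [0,0.3,0],
    [0,0.3,0],
    [-4,0.3,0],
    [-8,0.3,0],
    [-12,0.3,0],
    [-12,0.3,0],
  ],
  rotation=[
    [0,0,0],
    [0,0,0],
    [0,0,0],
    [0,0,0],
    [0,0,0],
    [0,0,0],
    [0,0,0],
    [0,0,0],
  ],
)

```text
time: 6.92
tool_pos: [0.5354, 0.2078, 0.2458]
eef_rot: [[0.01, 0.943, 0.332], [0.004, 0.332, -0.943], [-1.0, 0.011, -0.001]]
ft_force: [-0.6, 1.0, -0.5]
gripper_width: 0.405
```

```bash
python3 - <<'E'
from h import *
s=telemetry.get_state(); print(s["tool_pos"],s["ft_force"],s["gripper_width"])
c=eyes.camera("wrist"); im=c["image"]; cv2.imwrite("pics/w3.png",im)
S=eyes.camera("side")["image"][150:310,170:345]; cv2.imwrite("pics/s3.png",cv2.resize(S,None,fx=3.5,fy=3.5,interpolation=2))
E
```

```text
[0.53535233 0.20781571 0.24582912] [-0.6233106   0.95718332 -0.51888128] 0.40477128356849607
```

View pics/w3.png

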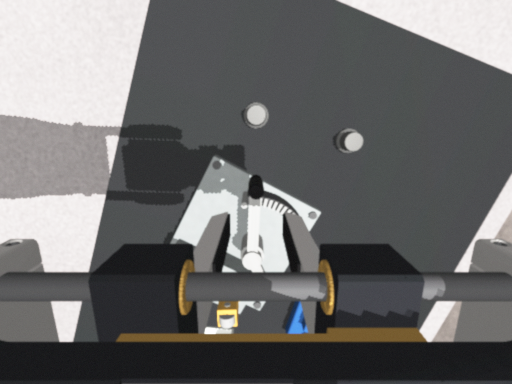

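View pics/s3.png

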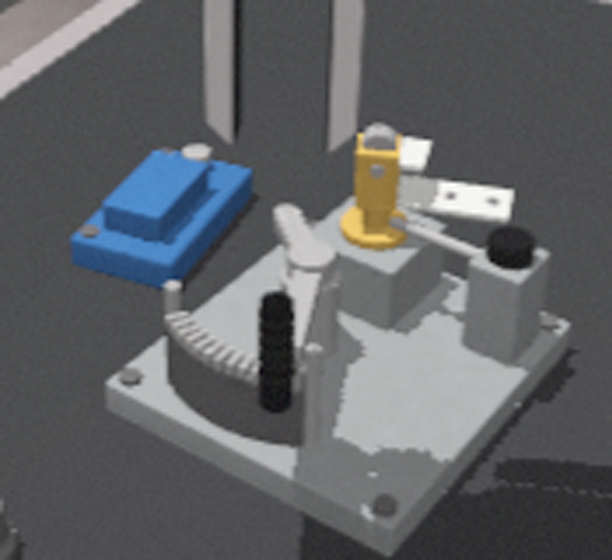

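```bash
python3 - <<'E'
from h import *
c=eyes.camera("wrist"); im=c["image"]; a=im[140:270,180:330]; cv2.imwrite("pics/w3z.png",cv2.resize(a,None,fx=4,fy=4,interpolation=2))
S=eyes.camera("side")
p=onz(S,(249.1,235.1),.158);print(p); d=p[:2]-[.566,.1086]; print(np.hypot(*d),np.degrees(np.arctan2(d[1],d[0])))
E
```

```text
[0.53724797 0.20698519 0.158     ]
0.10250036837315321 106.29044159990848
```

View pics/w3z.png

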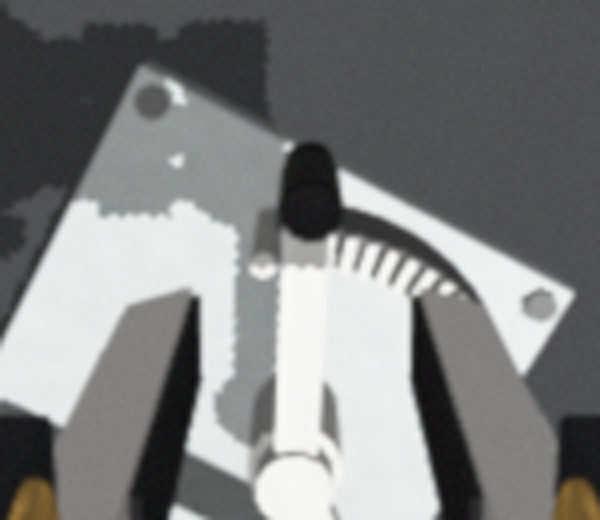

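The post stands against the end peg: in the enlarged view the bar's edge touches the peg at (262,265). The handle is at about 106° in world axes. Next is the button.

```bash
python3 - <<'E'
from h import *
print(rel([.4723,.0578,.2],Rdown(0)))
E
```

```text
([4.09, -10.81, 12.06], [19.4, -0.1, -0.2])
```

Emit:
jog_arm(
  grip=[-1,-1,-1,-1,-1,-1,-1],
  offset=[
    [0,-2.5,3],
    [0,-5.5,6],
    [0,-8,9],
    [0,-10.8,12],
    [4.1,-10.8,12],
    [4.1,-10.8,12.1],
    [4.1,-10.8,12.1],
  ],
  rotation=[
    [5,0,0],
    [10,0,0],
    [15,0,0],
    [19.4,0,0],
    [19.4,0,0],
    [19.4,0,0],
    [19.4,0,0],
  ],
)

```text
time: 8.0
tool_pos: [0.4729, 0.0577, 0.2006]
eef_rot: [[0.003, 1.0, 0.001], [0.002, 0.001, -1.0], [-1.0, 0.003, -0.002]]
ft_force: [0.7, -0.4, 0.4]
gripper_width: 0.008
```

```bash
python3 - <<'E'
from h import *
s=telemetry.get_state(); print(s["tool_pos"],s["ft_force"],s["gripper_width"])
print(rel([.4723,.0578,.13],Rdown(0)))
c=eyes.camera("wrist"); cv2.imwrite("pics/w4.png",c["image"]); print(proj(c,[.4723,.0578,.12]))
S=eyes.camera("side")["image"][150:310,210:385]; cv2.imwrite("pics/s4.png",cv2.resize(S,None,fx=3.5,fy=3.5,interpolation=2))
T=eyes.camera("top")["image"][170:295,160:290]; cv2.imwrite("pics/t4.png",cv2.resize(T,None,fx=4.6,fy=4.6,interpolation=2))
E
```

```text
[0.47285942 0.05768725 0.2006204 ] [ 0.70395125 -0.44714575  0.42663516] 0.00824424233441124
([7.06, -0.07, 0.0], [0.0, -0.1, -0.2])
[254.81185827 194.89560847]
```

View pics/w4.png

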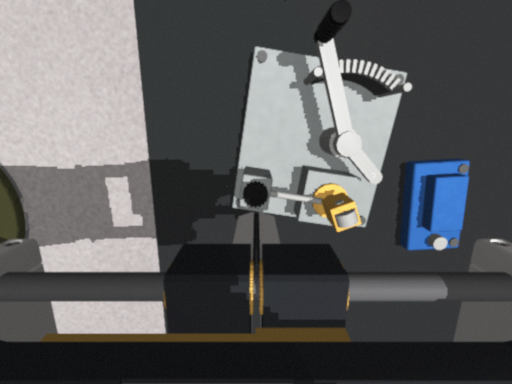

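View pics/s4.png

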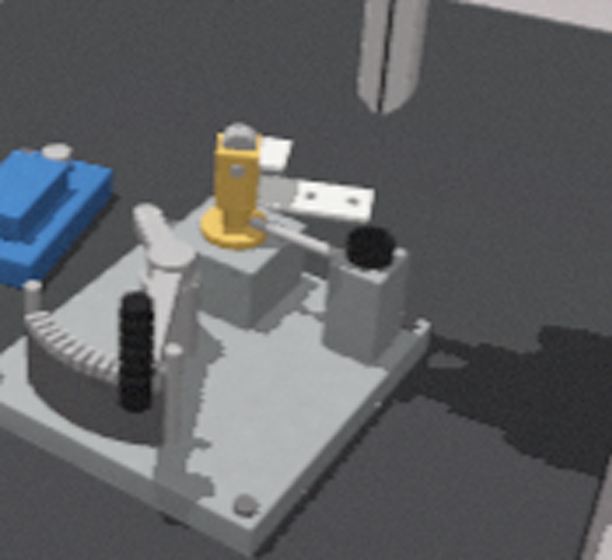

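View pics/t4.png

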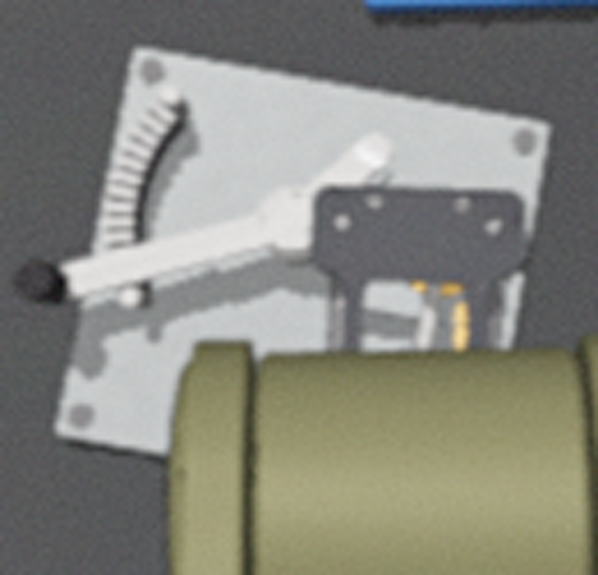

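The button is at (255,192), under the shut fingertips. The lever still touches its peg. Pressing gently.

Emit:
jog_arm(
  grip=[-1,-1,-1,-1,-1,-1,-1],
  offset=[
    [4,0,0],
    [7,0,0],
    [7.7,0,0],
    [8.1,0,0],
    [8.5,0,0],
    [8.8,0,0],
    [8.8,0,0],
  ],
  rotation=[
    [0,0,0],
    [0,0,0],
    [0,0,0],
    [0,0,0],
    [0,0,0],
    [0,0,0],
    [0,0,0],
  ],
)

```text
time: 9.02
tool_pos: [0.4736, 0.0579, 0.1131]
eef_rot: [[0.005, 1.0, 0.001], [0.002, 0.001, -1.0], [-1.0, 0.005, -0.002]]
ft_force: [-0.3, 0.4, 0.5]
gripper_width: 0.009
```

Emit:
jog_arm(
  grip=[-1,-1,-1],
  offset=[
    [0.15,0,0],
    [0.3,0,0],
    [0.3,0,0],
  ],
  rotation=[
    [0,0,0],
    [0,0,0],
    [0,0,0],
  ],
)

```text
time: 9.4
tool_pos: [0.4738, 0.058, 0.1119]
eef_rot: [[0.006, 1.0, 0.001], [0.002, 0.001, -1.0], [-1.0, 0.006, -0.002]]
ft_force: [-10.8, -0.8, 26.2]
gripper_width: 0.007
```

The force is 26 N at z = 0.112, the hard stop. Lifting off to look.

Emit:
jog_arm(
  grip=[-1,-1,-1,-0.2,-0.2,-0.2],
  offset=[
    [-3,0,0],
    [-9,0,2],
    [-14,0,5],
    [-14,0,8],
    [-14,0,8],
    [-14,0,8],
  ],
  rotation=[
    [0,0,0],
    [0,0,0],
    [0,0,0],
    [0,0,0],
    [0,0,0],
    [0,0,0],
  ],
)

```text
time: 10.15
tool_pos: [0.4728, -0.0219, 0.2513]
eef_rot: [[0.005, 1.0, 0.001], [0.002, 0.001, -1.0], [-1.0, 0.005, -0.002]]
ft_force: [-0.1, 0.1, 0.0]
gripper_width: 0.288
```

```bash
python3 - <<'E'
from h import *
import pickle
s=telemetry.get_state(); print(s["tool_pos"],s["ft_force"],s["gripper_width"])
c=eyes.camera("wrist"); pickle.dump(c,open("c5.pkl","wb")); p=proj(c,[.556,.0445,.148]).round().astype(int); print(p)
a=c["image"][max(p[1]-75,0):p[1]+75,max(p[0]-100,0):p[0]+100]; cv2.imwrite("pics/w5.png",cv2.resize(a,None,fx=4,fy=4,interpolation=2))
S=eyes.camera("side")["image"][150:310,210:385]; cv2.imwrite("pics/s5.png",cv2.resize(S,None,fx=3.5,fy=3.5,interpolation=2))
E
```

```text
[ 0.47284877 -0.02193538  0.25134842] [-0.05036542  0.12528634  0.04296116] 0.2879207907877997
[335 128]
```

View pics/w5.png

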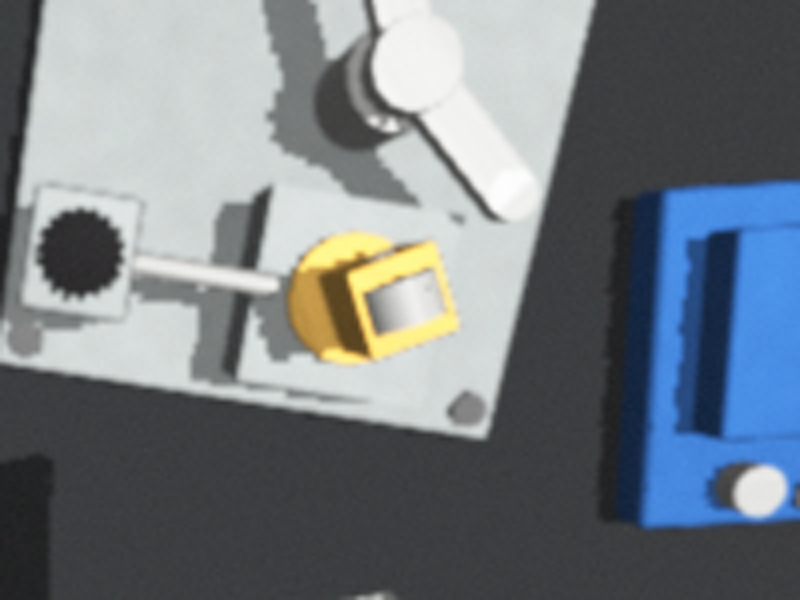

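View pics/s5.png

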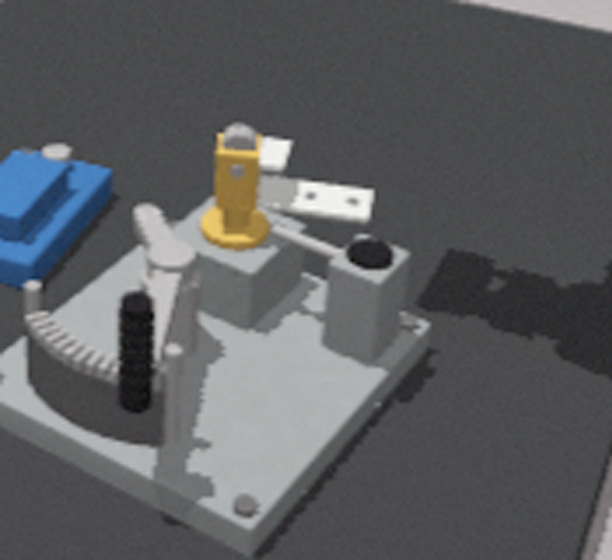

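The button is down and the pin no longer reaches over the collar. The head's top corners in the crop are at about (343,268), (435,240), (460,325) and (372,360).

```bash
python3 - <<'E'
from h import *
import pickle
c=pickle.load(open("c5.pkl","rb"))
P_=[onz(c,(235+u/4,53+v/4),.148) for u,v in [(343,268),(435,240),(460,325),(372,360)]]
P_=np.array(P_)[:,:2]; print(P_.round(4),P_.mean(0))
for i in range(4):
    d=P_[(i+1)%4]-P_[i]; print(np.hypot(*d).round(4),np.degrees(np.arctan2(d[1],d[0])).round(1))
# base of collar center check: nest z=.090+.006 ; button centre
print(onz(c,(235+82/4,53+252/4),.112))
print("collar",onz(c,(235+352/4,53+298/4),.096))
E
```

```text
[[0.5406 0.0521]
 [0.5638 0.059 ]
 [0.5721 0.0376]
 [0.5496 0.0286]] [0.55652137 0.04433005]
0.0242 16.6
0.0229 -68.9
0.0242 -158.1
0.0251 111.1
[0.47338948 0.05712992 0.112     ]
collar [0.55648083 0.04399291 0.096     ]
```

```bash
python3 - <<'E'
from h import *
print(rel([.5562,.0443,.25],Rdown(20)))
E
```

```text
([0.19, 8.34, -6.58], [-19.9, -0.1, -0.3])
```

Emit:
jog_arm(
  grip=[0.1,0.1,0.1,0.1,0.1,0.1],
  offset=[
    [0,3,-2],
    [0,6,-4.5],
    [0.2,8.3,-6.6],
    [0.2,8.3,-6.6],
    [0.2,8.3,-6.6],
    [0.2,8.3,-6.6],
  ],
  rotation=[
    [-8,0,0],
    [-16,0,0],
    [-19.9,-0.1,-0.3],
    [-19.9,-0.1,-0.3],
    [-19.9,-0.1,-0.3],
    [-19.9,-0.1,-0.3],
  ],
)

```text
time: 11.0
tool_pos: [0.5554, 0.0442, 0.2502]
eef_rot: [[0.0, 0.94, 0.341], [-0.001, 0.341, -0.94], [-1.0, 0.0, 0.001]]
ft_force: [0.4, -0.6, 0.3]
gripper_width: 0.551
```

```bash
python3 - <<'E'
from h import *
print(rel([.556,.0443,.117],Rdown(20)))
c=eyes.camera("wrist"); cv2.imwrite("pics/w6.png",c["image"]); print(proj(c,[.556,.0443,.148]))
E
```

```text
([13.32, 0.06, -0.0], [-0.1, 0.0, -0.0])
[256.20761846 189.64906425]
```

View pics/w6.png

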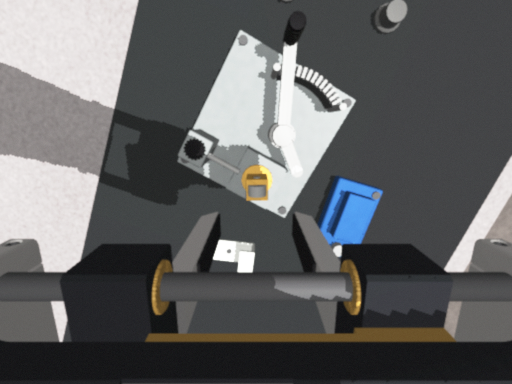

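The head's top is at about (257,190), as predicted. It is square to the jaws and centred. I'll go down and grip it.

Emit:
jog_arm(
  grip=[0.1,0.1,0.1,0.1,0.1,-1,-1,-1,-1,-1,-1],
  offset=[
    [4,0,0],
    [8,0,0],
    [11,0,0],
    [13.3,0.05,0],
    [13.3,0.05,0],
    [13.3,0.05,0],
    [13.3,0.05,0],
    [13.3,0.05,0],
    [13.3,0.05,0],
    [13.3,0.05,0],
    [13.3,0.05,0],
  ],
  rotation=[
    [0,0,0],
    [0,0,0],
    [0,0,0],
    [0,0,0],
    [0,0,0],
    [0,0,0],
    [0,0,0],
    [0,0,0],
    [0,0,0],
    [0,0,0],
    [0,0,0],
  ],
  force=40,
)

```text
time: 12.42
tool_pos: [0.5562, 0.0442, 0.1179]
eef_rot: [[0.001, 0.94, 0.341], [-0.001, 0.341, -0.94], [-1.0, 0.001, 0.001]]
ft_force: [-1.6, -0.5, 6.7]
gripper_width: 0.254
```

Emit:
jog_arm(
  grip=[-1,-1,-1,-1,-1,-1,-1,-1],
  offset=[
    [-0.5,0,0],
    [-1,0,0],
    [-2,0,0],
    [-3,0,0],
    [-4,0,0],
    [-5,0,0],
    [-6,0,0],
    [-6,0,0],
  ],
  rotation=[
    [0,0,0],
    [0,0,0],
    [0,0,0],
    [0,0,0],
    [0,0,0],
    [0,0,0],
    [0,0,0],
    [0,0,0],
  ],
)

```text
time: 13.42
tool_pos: [0.5565, 0.0443, 0.1788]
eef_rot: [[0.003, 0.94, 0.341], [-0.001, 0.341, -0.94], [-1.0, 0.002, 0.002]]
ft_force: [-0.4, 0.0, -2.5]
gripper_width: 0.257
```

```bash
python3 - <<'E'
from h import *
S=eyes.camera("side")["image"][110:310,170:385]; cv2.imwrite("pics/s7.png",cv2.resize(S,None,fx=2.9,fy=2.9,interpolation=2))
E
```

```text
(no output)
```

View pics/s7.png

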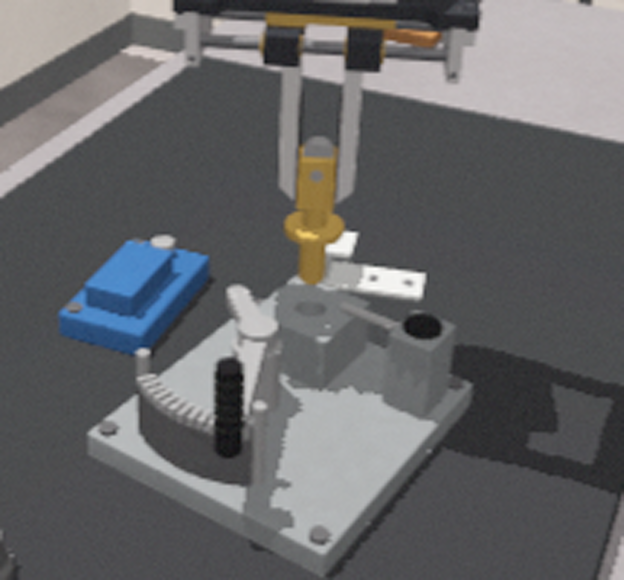

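The follower is clear of the nest. Next I'll raise it and then tip it.

Emit:
jog_arm(
  grip=[-1,-1,-1,-1,-1,-1,-1,-1],
  offset=[
    [-2,0,0],
    [-4.5,0,0],
    [-7,0,0],
    [-10,0,0],
    [-12.5,0,0],
    [-15,0,0],
    [-16,0,0],
    [-16,0,0],
  ],
  rotation=[
    [0,0,0],
    [0,0,0],
    [0,0,0],
    [0,0,0],
    [0,0,0],
    [0,0,0],
    [0,0,0],
    [0,0,0],
  ],
)

```text
time: 14.48
tool_pos: [0.556, 0.0444, 0.3377]
eef_rot: [[0.001, 0.94, 0.341], [-0.001, 0.341, -0.94], [-1.0, 0.001, 0.001]]
ft_force: [0.1, -0.0, -3.9]
gripper_width: 0.249
```

Emit:
jog_arm(
  grip=[-1,-1,-1,-1,-1,-1,-1,-1,-1,-1,-1,-1],
  offset=[
    [0,0,0],
    [0,0,0],
    [0,0,0],
    [0,0,0],
    [0,0,0],
    [0,0,0],
    [0,0,0],
    [0,0,0],
    [0,0,0],
    [0,0,0],
    [0,0,0],
    [0,0,0],
  ],
  rotation=[
    [0,0,4],
    [0,0,8],
    [0,0,13],
    [0,0,18],
    [0,0,23],
    [0,0,28],
    [0,0,33],
    [0,0,38],
    [0,0,42],
    [0,0,45],
    [0,0,45],
    [0,0,45],
  ],
)

```text
time: 15.98
tool_pos: [0.556, 0.0443, 0.3372]
eef_rot: [[0.665, 0.665, 0.341], [0.24, 0.242, -0.94], [-0.708, 0.707, 0.001]]
ft_force: [-0.1, 0.7, -1.9]
gripper_width: 0.253
```

```bash
python3 - <<'E'
from h import *
s=telemetry.get_state(); print(s)
g=s["tool_pos"]-s["eef_rot"][:,0]*.019; print("foot~",g+.083*s["eef_rot"][:,0])
c=eyes.camera("side");cv2.imwrite("pics/s8.png",c["image"])
print(proj(c,g),proj(c,g+.083*s["eef_rot"][:,0]),proj(c,g-.02*s["eef_rot"][:,0]))
E
```

```text
{'time': 15.975, 'qpos': array([ -8.72748448,  -8.15660334, 107.42074446,  29.48540718,
        43.4296967 , -43.49513434]), 'qd': array([ 0.13295271,  0.09101962, -0.57080408,  0.20447504, -0.06732064,
       -0.31461572]), 'tau': array([-1.58383911e-01, -3.08629417e+01, -3.89288342e+01,  1.23347472e+00,
       -1.73666161e+00,  1.75907213e-02]), 'tool_pos': array([0.55596145, 0.04432954, 0.33721854]), 'eef_rot': array([[ 6.64567247e-01,  6.64950000e-01,  3.40869289e-01],
       [ 2.40315535e-01,  2.41745843e-01, -9.40110308e-01],
       [-7.07530083e-01,  7.06682705e-01,  8.58554265e-04]]), 'ft_force': array([-0.08038721,  0.70947883, -1.88178723]), 'torque': array([-0.23867167,  0.57696901, -0.05604163]), 'gripper_width': 0.25301298606755335}
foot~ [0.59849376 0.05970973 0.29193662]
[292.20353624  87.89839914] [256.73187314 119.14260036] [301.29171613  79.89333548]
```

View pics/s8.png

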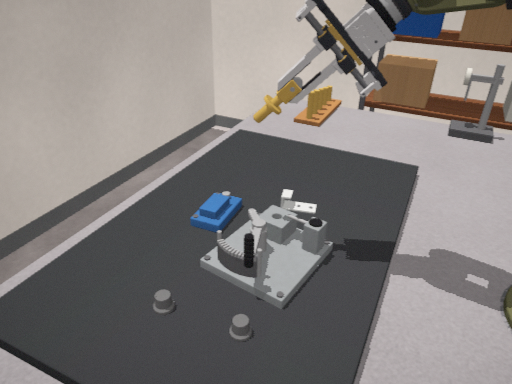

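The foot appears at (258,118) against a predicted (257,119), so the follower has not slipped in the jaws. The lever is at its peg, the button is down and the bystanders have not moved. I'll let it settle, then hand in.

Emit:
jog_arm(
  grip=[-1,-1,-1,-1],
  offset=[
    [0,0,0],
    [0,0,0],
    [0,0,0],
    [0,0,0],
  ],
  rotation=[
    [0,0,0],
    [0,0,0],
    [0,0,0],
    [0,0,0],
  ],
)

```text
time: 16.52
tool_pos: [0.5561, 0.0444, 0.3374]
eef_rot: [[0.665, 0.665, 0.341], [0.24, 0.242, -0.94], [-0.707, 0.707, 0.001]]
ft_force: [-0.0, -0.4, -2.6]
gripper_width: 0.254
```

```bash
python3 - <<'E'
from h import *
from bench import job
s=telemetry.get_state(); print(s["time"],s["qd"].round(2),s["gripper_width"],s["tool_pos"])
print(job.sign_off())
E
```

```text
16.525 [ 0.01  0.07 -0.06  0.05  0.07 -0.06] 0.2544118851130696 [0.55607907 0.04440445 0.33742649]
the job is handed in; nothing more can be done
None
```

I handed the job in at about 16.5 s with the follower gripped at 40 N, leaning 45° with its foot at about z = 0.29 m. The sign-off gave no verdict.

- **Lever:** I swung it until it met its stop, at about 17 N. The pictures show the bar against the end peg.
- **Button:** I pressed it onto its hard stop, reading 26 N at z = 0.112 m. Afterwards the picture showed it down and the pin clear of the collar.
- **Follower:** I drew it straight up out of the nest, raised it and tipped it. At the last check the arm was still and the jaw opening was 24 mm, which is the head's width. The foot appeared within about 2 pixels of where it should be, so it had not slipped.
- **Other parts:** the carriage, both stops and the catch looked unmoved in the last side picture.

No check failed. When the lever reached its stop, my pushing forced the jaws open by about 7 mm, so the lever's angle rests on the pictures and the force, not on the arm's own position.

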